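# Work the guarded bench press through its window

## Robot

A 6-joint arm with a two-finger parallel gripper is mounted at the origin on the work surface. World frame = base frame: x ahead of the robot, y to its left, z up, the work surface at z = 0. Lengths are in m, angles in rad, forces in N, time in s.
With the tool pointing down it reaches from about 0.325 to 0.775 m from the base axis. Payload 9.3 kg.
Tool frame: the origin (TCP) lies on the centre line of the jaws, within the pads' length; the fingertips stand 25 mm ahead of it and the grasp point (between the pads) lies 6 mm ahead of it; y points along the fingers, x is the direction in which the jaws open and shut, and the axes are right-handed (so a half turn about y gives the same grasp; the last joint's range is limited). The gripper opens to 85 mm and grips with 20 to 120 N. Pads are 22 mm wide; open, the fingers measure 114 mm over their backs; the gripper's body (76 mm by 85 mm) begins 54 mm behind the grasp point. The pads swing forward as they close: fully open they stand 13 mm farther back than shut.
Start: joints at [1.122, 0.259, 0.021, 1.334, 0, 1.418], TCP at [0.16, 0.526, 0.256] pointing down, gripper open.
Joint ranges: [-3.04, 3.04], [-0.91, 1.82], [-1.04, 1.36], [-1.92, 1.95], [-1.52, 1.45], [-3.14, 3.14]. Speed limits (rad/s): [2.22, 2.22, 2.79, 3.14, 3.14, 3.14].

## Interface

Orientations are given as a unit quaternion [x, y, z, w].
In Python, from workcell import r gives the robot as it stands. The module is installed in compiled form; this text tells all that it offers.
- The arm moves only by the tool move_arm, never from a script. Its argument "rows" is a list that holds one entry, the list of rows, each a list of 7 numbers: the shift along the tool's x, y, z in cm, then the turn, a rotation vector about the tool's x, y, z in rad, then the opening in per cent of the stroke, from 0 (shut) to 100 (fully open). In form: [[[dx, dy, dz, ax, ay, az, fingers], ...]]. A call has 1 to 5 rows; each row shifts and turns the commanded pose from where the row before left it, along the tool's axes as they then stand; what a row does not reach is not made up. A row lasts 1/10 s, in which the tool goes at most 50 mm and 8.59 degrees, less where a joint would pass 70% of its speed; a pose out of reach is approached as far as the arm can. A call is refused whole if a number of a shift passes 5 or a number of a turn 0.15, either way. A call with a gripper value outside its range is refused whole. The fingers move at their own pace and stop on an object; the grip force is fixed at half the most. Time passes only in rows, so rows that do not move let the fingers close. It gives the time, the measured TCP pose, the force and the opening at its end, in the units of the state.
- r.observe(): the state, without advancing time (a new reading comes with each control period).
- r.camera(name): name is "scene" or "top" or "wrist"; returns the picture (420x560x3 uint8, blue, green, red); there is no depth.
- r.camera_params(name): a dict with "fx", "fy", "cx", "cy" (pixels), "distortion" ([k1, k2, p1, p2, k3] as OpenCV has them; the pictures are not rectified), "origin" and "rotation" of the camera in the world; the wrist camera has in their place "hand_eye" (4x4, takes a point from camera to tool coordinates, whose origin is the TCP and whose axes are the tool frame's). Camera axes: x right, y down, z forward; pixel columns grow to the right and rows downward; lengths in m; the calibration is good to about 2 mm. A picture is of the moment at which its call begins: read the wrist's pose just before it. camera_params takes no time and is no camera call.
- r.job_done(): hands the job in, once; it reports no verdict.
Trained networks look in the newest picture that a camera, given by its name, has taken for a name from the list of things; names that differ only in an ending like _2 or _b are one class to them, and where a whole thing is asked for, a point or a joint stands for the part that bears it (a point fixed in the world has none). Each returns a list of dicts, best first, with "conf" (0 to 1); they miss things now and then, are a little off and sometimes report something else, mostly with a low value. They report only what shows in the picture. A call takes as long as a camera call.
- r.recognise(camera, name): "position" ([column, row] as shares, 0 to 1, of the picture: columns of its width, rows of its height, amid what is visible of it).
The state is a dict: "clock": time; "joint_positions": joint angles; "joint_vel": joint speeds; "joint_efforts": joint torques, N m; "tcp_pos": TCP position; "eef_rot": TCP orientation; "force": force on the tool from outside, world axes, zero at the start; "moment": the same for the moment, N m; "grip_width": finger opening in m.
Only numpy, scipy, OpenCV 4.12 (cv2) and the standard library are available. Lean on these libraries where they do the work, as an engineer would, in place of code of your own. Each camera call takes 0.05 s, during which the arm holds its last target.

## Task

Set the rivet on the bench press: reach through the window of the yellow guard and press the red lever pad fully down with the fingertips, keep it down for at least one second, then let it come back up and withdraw. Touch no part of the yellow guard or its mesh, and leave the can, the tape roll and the cup where they stand.

Things in the scene. Friction and masses are not known exactly. Their poses are not given: they have to be found in the camera images.
- lever (a joint): hinge of the press lever, rad: 0 = up (at rest), 0.18 = fully down on its stop. A spring returns it; at the pad it takes about 3 N to start and 6 to 7 N to be fully down. The hinge axis runs along the press's y, at x = 0.060 of the press, 90 mm above the bench; the pad is 95 mm from it, towards the press's -x.
- lever_pad (a point): centre of the upper face of the red lever pad, 36 mm (x) by 44 mm (y), 12 mm thick, under the guard's window. At rest it stands about 115 mm above the bench; fully down it is about 17 mm lower (98 mm above the bench) and about 3 mm farther towards the press's -x. Axes those of the press (within 0.2 rad), turning with the lever.
- press: green bench arbor press, fixed. Origin at bench level; z up; the lever lies along its x, the pad at x = -0.032, y = 0. Base plate 20 mm thick, x -0.11 to 0.15, y -0.11 to 0.20. Column, head and ram stand at x -0.01 to 0.14, y 0.125 to 0.185: head 190 mm high, square ram up to 230 mm. The lever's bearing blocks (x 0.04 to 0.08, y -0.05 to 0.05) are 110 mm high.
- guard: fixed yellow guard frame with dark mesh sides, standing over the lever pad on the press plate. Origin 20 mm above the bench, under the window's centre; z up, axes parallel to those of the press. Outer size 109 mm (x) by 144 mm (y). Its position on the press differs a little from time to time, so the window's centre lies up to 8 mm (x) and 12 mm (y) off the pad.
- window (a point): centre of the guard's window, 137 mm above the bench: a clear opening, 100 mm along the guard's y and 80 mm along the slope, in a sheet 4 mm thick that slopes 0.35 rad (20 degrees), higher on the guard's +x side, so it faces up and towards -x. The yellow border is 22 mm wide; its highest edge is 160 mm above the bench. Axes those of the guard (z up).
- can: loose blue spray can, 52 mm diameter, 140 mm high; origin at the centre of its underside. Leave alone.
- tape: loose black tape roll lying flat, 100 mm diameter, 48 mm high; origin at the centre of its underside. Leave alone.
- cup: loose grey cup, 70 mm diameter, 70 mm high; origin at the centre of its underside. Leave alone.

How it is judged:
By the outcome, as a careful person would: the job done as asked, in the order asked, and still so for the second after the job is handed in, with the robot touching nothing.
It also fails if it takes over 38 s, if anything falls off the work surface, if the arm or the gripper's body presses on something with over 40 N, if the wrist force passes 120 N, or if a joint passes its speed limit or range.

## Working session

There is one attempt and no reset: what is moved stays moved. The work goes in short steps, Python scripts to look and compute and a tool call to move; the robot and the scene stay as the last step left them, time stands still between calls to the robot, and variables do not carry over. Pictures are saved under pics/ and viewed, and the job is handed in when it is done.

Besides the shell and the picture viewer there is one more tool, called after "Call:" in YAML: its name, and indented under it one key for each argument. move_arm: Moves the arm, as the interface text tells. Its arguments: {"type":"object","properties":{"rows":{"type":"array","items":{"type":"array","items":{"type":"array","items":{"type":"number"}}}}},"required":["rows"]}

```bash
ls; mkdir -p pics; python3 - <<'E'
from workcell import r
import cv2
print(r.observe())
for c in ["scene","top","wrist"]:
    cv2.imwrite(f"pics/{c}0.png",r.camera(c)); print(c,r.camera_params(c))
    for n in ["lever_pad","window","guard","press","can","tape","cup"]:
        try: print(n,[(round(d['conf'],2),d['position'][0]*560,d['position'][1]*420) for d in r.recognise(c,n)[:2]])
        except Exception as e: print(n,e)
print(r.observe()['clock'])
E
```

```text
pics
{'clock': 0.0, 'joint_positions': array([1.12237683e+00, 2.59205513e-01, 2.07291447e-02, 1.33368008e+00,
       6.61130406e-06, 1.41819800e+00]), 'joint_vel': array([ 0.00093148, -0.00054512, -0.00084684, -0.00041018, -0.00139246,
       -0.00126137]), 'joint_efforts': array([ 2.63675056e-04, -5.55649817e+01,  3.44529998e+01,  1.34688025e-02,
       -1.23862715e-04,  6.33395842e-07]), 'tcp_pos': array([0.16023023, 0.52587914, 0.25564606]), 'eef_rot': array([ 0.56844845,  0.42042802, -0.42128109, -0.5680043 ]), 'force': array([-0.18181563,  0.54686387, -0.61597121]), 'moment': array([-0.0314355 ,  0.08990978, -0.00195142]), 'grip_width': 0.08596697114066673}
scene {'fx': 528.8811925021656, 'fy': 528.8811925021656, 'cx': 273.13636888771094, 'cy': 210.74208498033065, 'distortion': array([-0.19106464,  0.        ,  0.        ,  0.        ,  0.        ]), 'origin': array([ 0.94413505, -0.42431732,  0.88566286]), 'rotation': array([ 0.88188137,  0.34807176, -0.122207  , -0.29359281])}
lever_pad [(0.98, 313.096, 196.518)]
window [(0.86, 288.12, 178.584)]
guard [(0.96, 289.408, 179.0040
[... 759 characters left out ...]
000001, 263.802)]
cup [(0.86, 304.808, 217.81199999999998)]
wrist {'fx': 337.8660002534112, 'fy': 337.8660002534112, 'cx': 281.10309650069865, 'cy': 217.27878615062687, 'distortion': array([-0.03286819,  0.        ,  0.        ,  0.        ,  0.        ]), 'hand_eye': array([[ 9.99999215e-01,  2.44290418e-05,  1.25241059e-03,
         2.68184119e-04],
       [-1.17961311e-03, -3.18038946e-01,  9.48076915e-01,
        -1.16605449e-01],
       [ 4.21475955e-04, -9.48077649e-01, -3.18038667e-01,
         8.23709847e-02],
       [ 0.00000000e+00,  0.00000000e+00,  0.00000000e+00,
         1.00000000e+00]])}
lever_pad []
window []
guard []
press []
can []
tape [(0.6, 189.784, 389.802)]
cup []
1.2
```

```bash
python3 - <<'E'
import cv2
for c in ["scene","top"]:
    im=cv2.imread(f"pics/{c}0.png")
    im=im[90:310,130:430] if c=="scene" else im[90:350,60:360]
    cv2.imwrite(f"pics/{c}0c.png",cv2.resize(im,None,fx=2.3,fy=2.3,interpolation=cv2.INTER_CUBIC))
E
```

```text
(no output)
```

View pics/scene0.png

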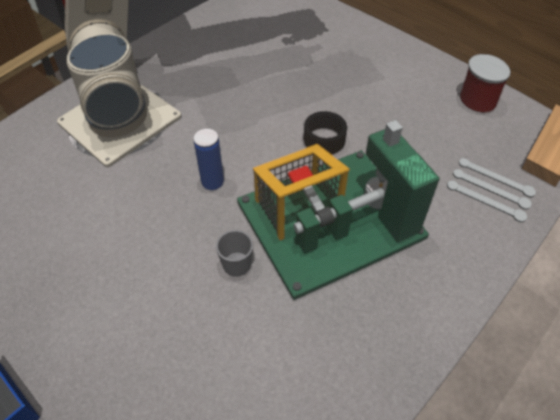

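View pics/top0.png

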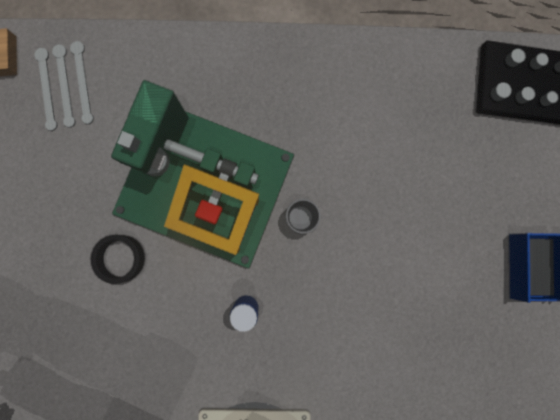

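```bash
ls pics
```

```text
scene0.png
scene0c.png
top0.png
top0c.png
wrist0.png
```

```bash
python3 - <<'E'
import cv2
im=cv2.imread("pics/top0.png")
cv2.imwrite("pics/t_guard.png",cv2.resize(im[155:265,150:270],None,fx=5,fy=5,interpolation=cv2.INTER_CUBIC))
cv2.imwrite("pics/t_press.png",cv2.resize(im[75:275,105:305],None,fx=3,fy=3,interpolation=cv2.INTER_CUBIC))
im=cv2.imread("pics/scene0.png")
cv2.imwrite("pics/s_guard.png",cv2.resize(im[140:240,240:360],None,fx=6,fy=6,interpolation=cv2.INTER_CUBIC))
E
```

```text
(no output)
```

View pics/t_guard.png

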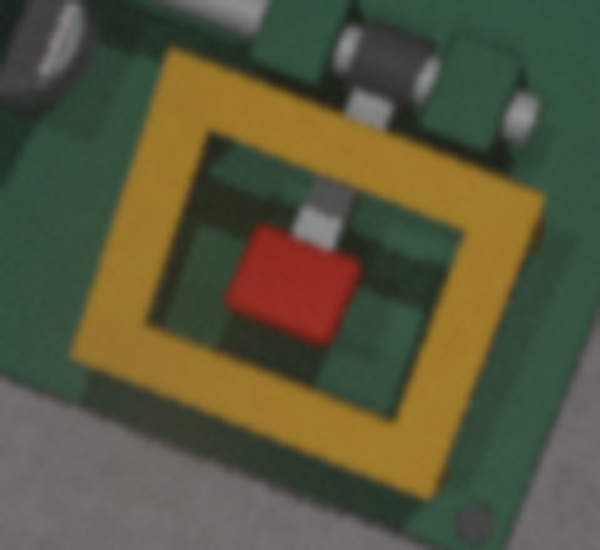

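View pics/t_press.png

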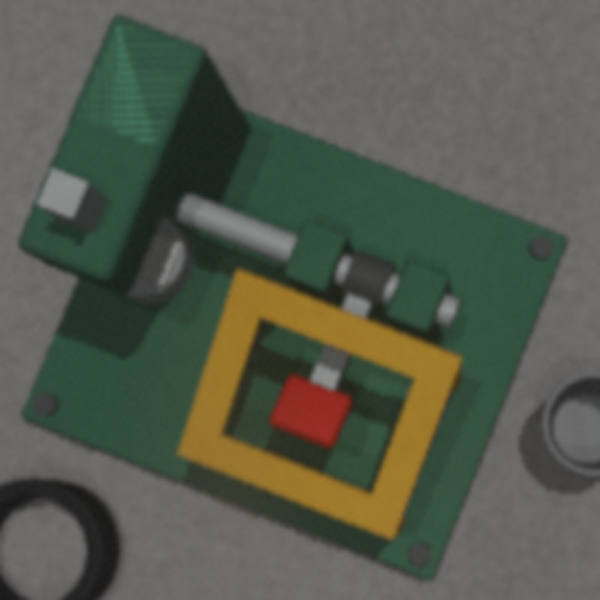

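View pics/s_guard.png

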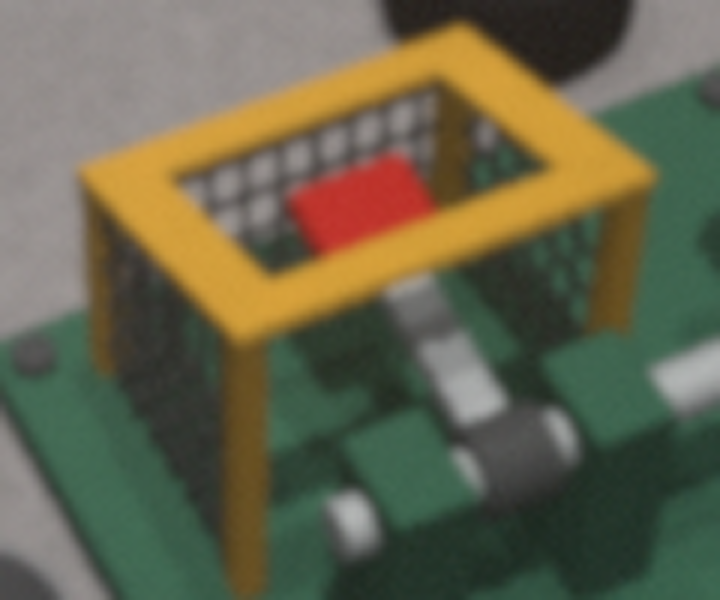

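```bash
cat > fit.py <<'E'
from workcell import r
import numpy as np, cv2
from scipy.spatial.transform import Rotation as R
from scipy.optimize import least_squares
def proj(P,p):
    Rm=R.from_quat(p['rotation']).as_matrix()
    Rv=cv2.Rodrigues(Rm.T)[0]; t=-Rm.T@p['origin']
    K=np.array([[p['fx'],0,p['cx']],[0,p['fy'],p['cy']],[0,0,1]])
    return cv2.projectPoints(np.array(P,float),Rv,t,K,p['distortion'])[0][:,0]
S=[(1,1),(1,-1),(-1,-1),(-1,1)]
c,s=np.cos(.35),np.sin(.35)
def guardpts(a,b,n=.002): # a: half slope, b half y
    return np.array([[i*a*c-n*s,j*b,.137+i*a*s+n*c] for i,j in S])
tilt=0
pad=np.array([[-.032+i*.018,j*.022,.115] for i,j in S])
plate=np.array([[.15,-.11,.02],[-.11,-.11,.02],[-.11,.20,.02]])
t=lambda a:np.array(a,float)/5+[150,155]
sc=lambda a:np.array(a,float)/6+[240,140]
obs={'top':dict(out=t([(170,47),(545,197),(432,498),(72,355)]),inn=t([(208,132),(465,233),(395,421),(148,325)]),
 pad=t([(258,225),(362,263),(327,347),(225,307)]),plate=np.array([(568,237),(432,580),(22,418)])/3+[105,75]),
 'scene':dict(out=sc([(655,178),(243,342),(82,172),(460,22)]),inn=sc([(550,163),(272,277),(172,182),(435,78)]))}
def world(L,x,y,th): 
    L=np.array(L);C,Sn=np.cos(th),np.sin(th)
    return np.c_[x+C*L[:,0]-Sn*L[:,1],y+Sn*L[:,0]+C*L[:,1],L[:,2]]
def pts(q,off=True):
    x,y,th,gx,gy=q[:5]
    g=np.array([-.032+gx,gy,0])
    return {'out':world(guardpts(.062,.072)+g,x,y,th),'inn':world(guardpts(.04,.05)+g,x,y,th),'pad':world(pad,x,y,th),'plate':world(plate,x,y,th)}
if __name__=="__main__":
    par={k:r.camera_params(k) for k in obs}
    def f(q,cams=('top','scene'),full=False):
        P=pts(q);o=[]
        for i,k in enumerate(cams):
            for n,uv in obs[k].items():
                d=proj(P[n]+np.r_[q[5+2*i:7+2*i],0],par[k])-uv
                if full: print(k,n,d.round(1).tolist())
                o.append(d.ravel()*(.5 if n=='plate' else 1))
        return np.r_[np.concatenate(o),np.array(q[5:])/.002*1.0]
    s1=least_squares(f,[.46,.12,-.3,0,0,0,0,0,0]);print(s1.x.round(4),s1.cost);f(s1.x,full=True)
    for cc in (('top',),('scene',)):
        g=lambda q:f(np.r_[q,0,0,0,0],cc)
        if cc==('top',):
            z=least_squares(g,s1.x[:5]);print(cc,z.x.round(4),z.cost)
    P=pts(s1.x)
    for n in P: print(n,P[n].mean(0).round(4))
E
python3 fit.py
```

```text
[ 0.5479  0.0819 -0.3527  0.0039 -0.0057 -0.0009 -0.0007  0.0009  0.0007] 10.56887676633793
top out [[-0.1, 0.4], [0.1, -0.4], [-0.1, 0.1], [-0.0, 0.4]]
top inn [[0.1, -0.9], [0.5, -0.9], [0.1, 0.7], [-0.9, 0.2]]
top pad [[-0.3, -1.2], [0.7, -0.3], [0.6, 0.8], [-0.9, 0.3]]
top plate [[0.3, -0.2], [0.5, 1.2], [-1.3, 0.7]]
scene out [[0.4, -0.7], [-0.8, -0.3], [-1.2, -0.0], [0.5, 0.7]]
scene inn [[1.6, 1.0], [0.0, 0.8], [-1.4, -1.1], [0.3, -0.9]]
('top',) [ 0.547   0.0811 -0.3553  0.0038 -0.0058] 4.208699435547265
out [0.5189 0.0865 0.1389]
inn [0.5189 0.0865 0.1389]
pad [0.5178 0.0929 0.115 ]
plate [0.5237 0.0837 0.02  ]
```

```bash
cat > plan.py <<'E'
from workcell import r
import numpy as np, sys
from scipy.spatial.transform import Rotation as R
def plan(target,yaw=-.353,flip=1):
    o=r.observe(); M=R.from_quat(o['eef_rot'])
    x=np.array([-np.sin(yaw),np.cos(yaw),0])*flip; y=np.array([0,0,-1.]);z=np.cross(x,y)
    T=R.from_matrix(np.c_[x,y,z])
    d=M.inv().apply(np.array(target)-o['tcp_pos'])*100
    d2=T.inv().apply(np.array(target)-o['tcp_pos'])*100
    print('t',round(o['clock'],2),'tcp',o['tcp_pos'].round(4),'F',o['force'].round(1),'w',round(o['grip_width'],4),'q',o['joint_positions'].round(2))
    print('M',M.as_matrix().round(3).tolist())
    print('shift cm (cur axes)',d.round(2),'(after turn)',d2.round(2),'turn',(M.inv()*T).as_rotvec().round(3))
if __name__=="__main__":
    t=[float(v) for v in sys.argv[1:4]]
    for f in (1,-1): plan(t,flip=f)
E
python3 plan.py .5178 .0929 .25
```

```text
t 1.2 tcp [0.1603 0.5261 0.2563] F [ 0.8 -0.3 -0.2] w 0.0854 q [1.12 0.26 0.02 1.33 0.   1.42]
M [[0.292, -0.0, -0.957], [0.957, -0.0, 0.292], [-0.0, -1.0, 0.0]]
shift cm (cur axes) [-31.02   0.63 -46.82] (after turn) [-28.29   0.63 -48.52] turn [-0.     0.057 -0.   ]
t 1.2 tcp [0.1603 0.5261 0.2563] F [ 0.8 -0.3 -0.2] w 0.0854 q [1.12 0.26 0.02 1.33 0.   1.42]
M [[0.292, -0.0, -0.957], [0.957, -0.0, 0.292], [-0.0, -1.0, 0.0]]
shift cm (cur axes) [-31.02   0.63 -46.82] (after turn) [28.29  0.63 48.52] turn [-0.    -3.084  0.   ]
```

Call:
move_arm:
  rows:
    - [[0,0,0,0,0.057,0,0],[-1.5,-0.5,-2.5,0,0,0,0],[-2,-0.5,-3.4,0,0,0,0],[-2,0,-3.5,0,0,0,0],[-2,0,-3.5,0,0,0,0]]

```text
clock: 1.7
tcp_pos: [0.2561, 0.4101, 0.2665]
eef_rot: [-0.58, -0.405, 0.405, 0.58]
force: [0.7, -0.5, -0.5]
grip_width: 0.0121
```

Call:
move_arm:
  rows:
    - [[-2,0,-3.5,0,0,0,0],[-2,0,-3.5,0,0,0,0],[-2,0,-3.5,0,0,0,0],[-2,0,-3.5,0,0,0,0],[-2,0,-3.5,0,0,0,0]]

```text
clock: 2.2
tcp_pos: [0.3859, 0.2555, 0.2665]
eef_rot: [0.58, 0.405, -0.404, -0.58]
force: [0.9, 0.5, 0.3]
grip_width: -0.0003
```

Call:
move_arm:
  rows:
    - [[-2,0,-3.5,0,0,0,0],[-2,0,-3.5,0,0,0,0],[-2,0,-3.0,0,0,0,0],[-1,0,-1.5,0,0,0,0],[0,0,0,0,0,0,0]]

```text
clock: 2.7
tcp_pos: [0.4702, 0.1496, 0.266]
eef_rot: [0.581, 0.403, -0.404, -0.581]
force: [0.5, 0.6, -0.5]
grip_width: -0.0003
```

```bash
python3 plan.py .5178 .0929 .25
```

```text
t 2.7 tcp [0.4702 0.1496 0.266 ] F [ 0.5  0.6 -0.5] w -0.0003 q [ 0.14  0.16 -0.08  1.33 -0.    0.49]
M [[0.348, -0.0, -0.937], [0.937, -0.0, 0.348], [-0.0, -1.0, -0.0]]
shift cm (cur axes) [-3.65  1.6  -6.44] (after turn) [-3.67  1.6  -6.43] turn [ 0.    -0.003 -0.   ]
t 2.7 tcp [0.4702 0.1496 0.266 ] F [ 0.5  0.6 -0.5] w -0.0003 q [ 0.14  0.16 -0.08  1.33 -0.    0.49]
M [[0.348, -0.0, -0.937], [0.937, -0.0, 0.348], [-0.0, -1.0, -0.0]]
shift cm (cur axes) [-3.65  1.6  -6.44] (after turn) [3.67 1.6  6.43] turn [1.000e-03 3.139e+00 0.000e+00]
```

Call:
move_arm:
  rows:
    - [[-1.3,0,-2.1,0,0,0,0],[-1.3,0,-2.1,0,0,0,0],[-1.2,0,-2.0,0,0,0,0],[0,0,0,0,0,0,0],[0,0,0,0,0,0,0]]

```text
clock: 3.2
tcp_pos: [0.5135, 0.0948, 0.2661]
eef_rot: [-0.58, -0.404, 0.405, 0.58]
force: [0.5, 0.1, -0.3]
grip_width: 0.0001
```

```bash
python3 plan.py .5159 .0905 .22 | head -3; python3 - <<'E'
from workcell import r
import cv2
for c in ["scene","top","wrist"]: cv2.imwrite(f"pics/{c}1.png",r.camera(c))
E
```

```text
t 3.2 tcp [0.5135 0.0948 0.2661] F [ 0.5  0.1 -0.3] w 0.0001 q [ 0.02  0.21 -0.02  1.34  0.    0.37]
M [[0.346, -0.001, -0.938], [0.938, 0.0, 0.346], [0.0, -1.0, 0.001]]
shift cm (cur axes) [-0.32  4.61 -0.38] (after turn) [-0.32  4.61 -0.37] turn [-0.001 -0.     0.   ]
```

View pics/wrist1.png

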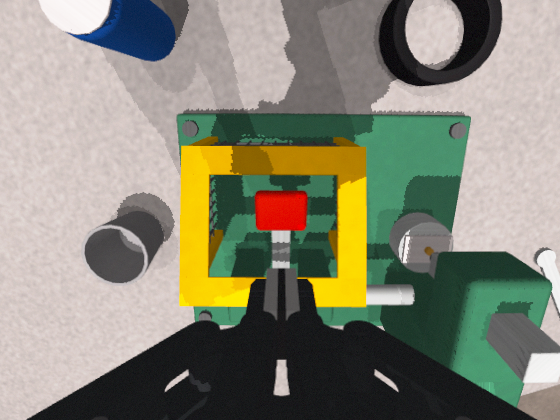

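View pics/scene1.png

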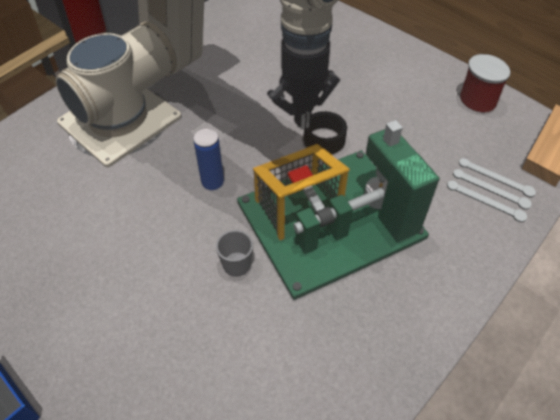

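```bash
cat > wr.py <<'E'
from workcell import r
import numpy as np, cv2
from scipy.spatial.transform import Rotation as R
from fit import *
def wcam(o):
    p=r.camera_params('wrist');H=p['hand_eye']
    M=R.from_quat(o['eef_rot']).as_matrix()
    p=dict(p);p['rotation']=R.from_matrix(M@H[:3,:3]).as_quat();p['origin']=o['tcp_pos']+M@H[:3,3]
    return p
E
python3 - <<'E'
from wr import *
o=r.observe();w=wcam(o)
q=[.5479,.0819,-.3527,.0039,-.0057]
P=pts(q); im=cv2.imread('pics/wrist1.png')
for n in ('pad','inn','out'):
    uv=proj(P[n],w); print(n,uv.round(0).tolist())
    for a in uv: cv2.circle(im,tuple(int(v) for v in a.round()),3,(255,255,255),1)
cv2.imwrite('pics/wrist1o.png',im)
# scene: scale marks along tool axis
s=r.camera_params('scene'); im=cv2.imread('pics/scene1.png')
M=R.from_quat(o['eef_rot']).as_matrix()
big=cv2.resize(im[40:160,230:380],None,fx=5,fy=5,interpolation=cv2.INTER_CUBIC)
for d in np.arange(-.06,.031,.01):
    for x in (-.05,-.03,-.015,0,.015,.03,.05):
        u=proj([o['tcp_pos']+M@[x,d,0]],s)[0]
        cv2.circle(big,(int((u[0]-230)*5),int((u[1]-40)*5)),2,(0,255,255) if abs(d)>1e-6 else (0,0,255),-1)
cv2.imwrite('pics/scene1o.png',big)
E
```

```text
pad [[306.0, 235.0], [254.0, 235.0], [253.0, 194.0], [307.0, 194.0]]
inn [[337.0, 280.0], [207.0, 280.0], [208.0, 176.0], [337.0, 177.0]]
out [[366.0, 309.0], [179.0, 309.0], [180.0, 148.0], [365.0, 148.0]]
```

View pics/wrist1o.png

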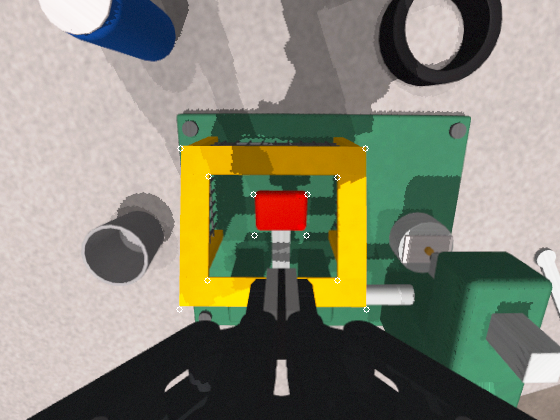

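View pics/scene1o.png

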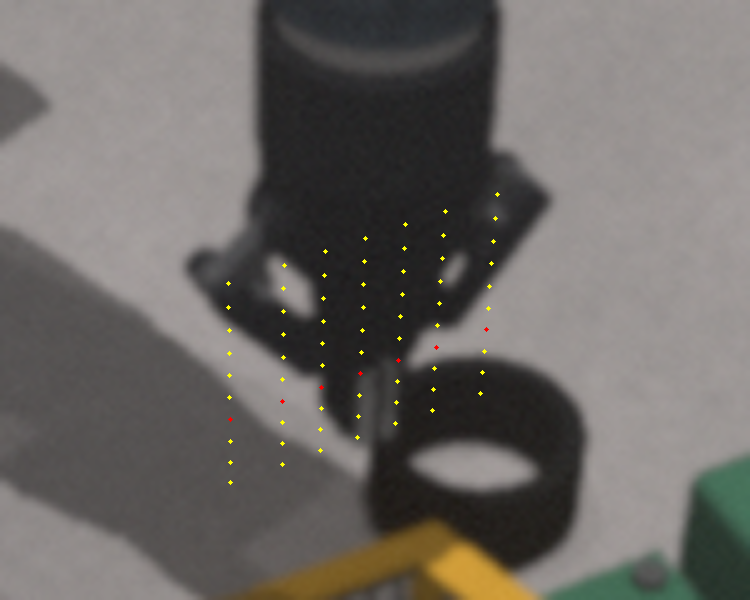

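```bash
python3 plan.py .5135 .0898 .175 | head -3
```

```text
t 3.35 tcp [0.5133 0.0953 0.2665] F [-0.3  0.3 -1. ] w -0.0002 q [ 0.02  0.21 -0.02  1.34  0.    0.37]
M [[0.345, 0.0, -0.939], [0.939, 0.0, 0.345], [0.0, -1.0, -0.0]]
shift cm (cur axes) [-0.51  9.15 -0.21] (after turn) [-0.5   9.15 -0.21] turn [0.    0.001 0.   ]
```

Call:
move_arm:
  rows:
    - [[-0.5,0.5,-0.2,0,0,0,0],[0,2.5,0,0,0,0,0],[0,3,0,0,0,0,0],[0,2.5,0,0,0,0,0],[0,0,0,0,0,0,0]]

```text
clock: 3.85
tcp_pos: [0.5121, 0.089, 0.1784]
eef_rot: [-0.579, -0.403, 0.406, 0.581]
force: [-1.0, -0.3, -0.1]
grip_width: 0.0001
```

```bash
python3 plan.py .5135 .0898 .142 | head -3;  python3 - <<'E'
from workcell import r
import cv2
ims=[cv2.resize(r.camera("scene")[120:240,230:370],(560,480)),r.camera("wrist")]
for i,m in enumerate(ims): cv2.imwrite(f"pics/d2_{i}.png",m)
E
```

```text
t 3.85 tcp [0.5121 0.089  0.1784] F [-1.  -0.3 -0.1] w 0.0001 q [ 0.01  0.25 -0.2   1.13 -0.    0.36]
M [[0.345, -0.005, -0.939], [0.939, -0.0, 0.345], [-0.002, -1.0, 0.005]]
shift cm (cur axes) [ 0.13  3.64 -0.12] (after turn) [ 0.12  3.64 -0.11] turn [-0.005  0.001 -0.002]
```

View pics/d2_0.png

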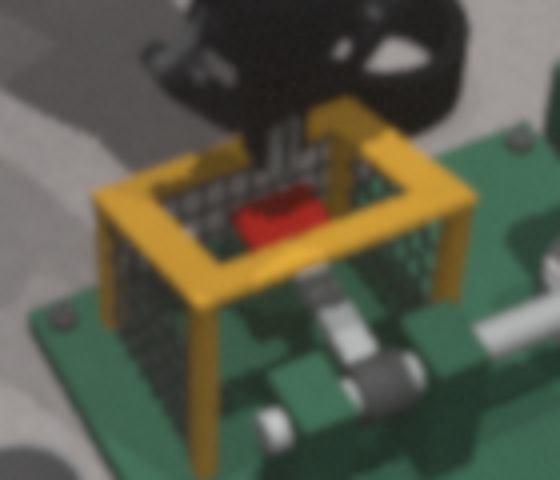

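View pics/d2_1.png

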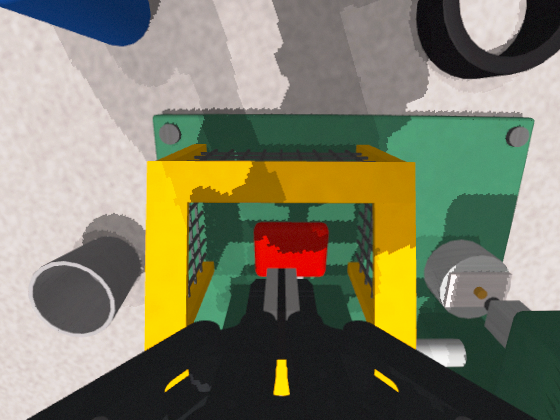

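Call:
move_arm:
  rows:
    - [[0.1,0.8,-0.1,0,0,0,0],[0,0.8,0,0,0,0,0],[0,0.8,0,0,0,0,0],[0,0,0,0,0,0,0]]

```text
clock: 4.35
tcp_pos: [0.5148, 0.0895, 0.1562]
eef_rot: [-0.58, -0.404, 0.405, 0.58]
force: [-0.1, -0.3, 0.0]
grip_width: -0.0003
```

```bash
python3 plan.py .5135 .0898 .142 | head -3;  python3 - <<'E'
from workcell import r
import cv2
ims=[cv2.resize(r.camera("scene")[120:240,230:370],(560,480)),r.camera("wrist")]
for i,m in enumerate(ims): cv2.imwrite(f"pics/d3_{i}.png",m)
E
```

```text
t 4.35 tcp [0.5148 0.0895 0.1562] F [-0.1 -0.3  0. ] w -0.0003 q [ 0.01  0.26 -0.23  1.07 -0.    0.36]
M [[0.346, -0.002, -0.938], [0.938, -0.0, 0.346], [-0.001, -1.0, 0.002]]
shift cm (cur axes) [-0.02  1.42  0.13] (after turn) [-0.02  1.42  0.13] turn [-0.002  0.    -0.001]
```

View pics/d3_0.png

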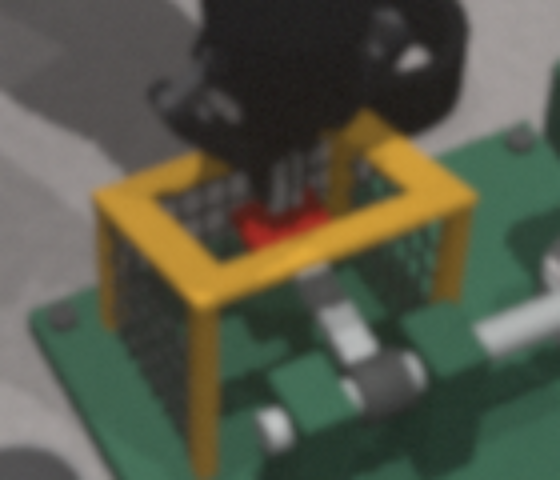

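View pics/d3_1.png

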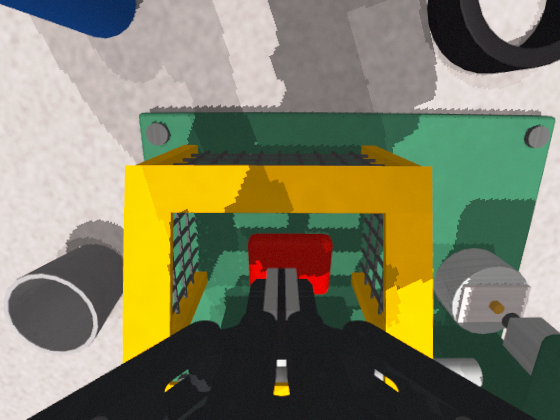

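Call:
move_arm:
  rows:
    - [[0,0.7,0.1,0,0,0,0],[0,0.5,0,0,0,0,0],[0,0.3,0,0,0,0,0],[0,0,0,0,0,0,0]]

```text
clock: 4.85
tcp_pos: [0.5142, 0.0899, 0.1418]
eef_rot: [-0.58, -0.404, 0.405, 0.58]
force: [-0.6, 0.2, 0.8]
grip_width: 0.0002
```

Call:
move_arm:
  rows:
    - [[0,0.3,0,0,0,0,0],[0,0.3,0,0,0,0,0],[0,0,0,0,0,0,0]]

```text
clock: 5.15
tcp_pos: [0.5144, 0.09, 0.1361]
eef_rot: [-0.58, -0.405, 0.404, 0.58]
force: [-1.0, 0.9, 2.4]
grip_width: 0.0001
```

Call:
move_arm:
  rows:
    - [[0,0.3,0,0,0,0,0],[0,0.3,0,0,0,0,0],[0,0.2,0,0,0,0,0],[0,0,0,0,0,0,0]]

```text
clock: 5.55
tcp_pos: [0.5142, 0.09, 0.128]
eef_rot: [-0.58, -0.404, 0.405, 0.58]
force: [-1.4, 1.9, 2.6]
grip_width: -0.0002
```

```bash
python3 plan.py .5135 .0898 .122 | head -3;  python3 - <<'E'
from workcell import r
import cv2
ims=[cv2.resize(r.camera("scene")[120:240,230:370],(560,480)),r.camera("wrist")]
for i,m in enumerate(ims): cv2.imwrite(f"pics/d4_{i}.png",m)
E
```

```text
t 5.55 tcp [0.5142 0.09   0.128 ] F [-1.4  1.9  2.6] w -0.0002 q [ 0.01  0.28 -0.28  1.    0.    0.37]
M [[0.345, -0.001, -0.938], [0.938, 0.0, 0.345], [-0.0, -1.0, 0.001]]
shift cm (cur axes) [-0.04  0.6   0.06] (after turn) [-0.04  0.6   0.06] turn [-0.001  0.    -0.   ]
```

View pics/d4_0.png

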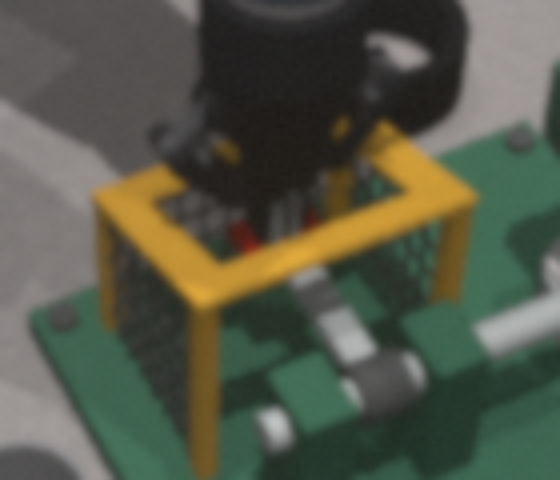

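View pics/d4_1.png

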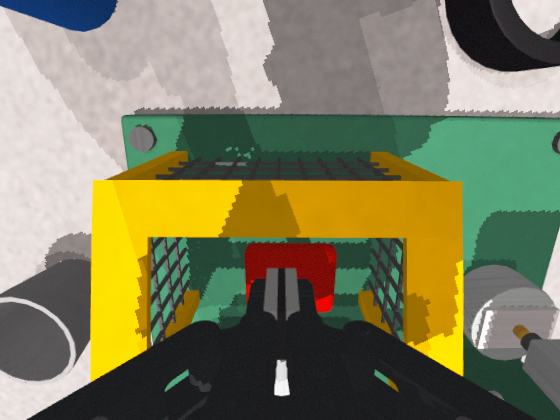

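Call:
move_arm:
  rows:
    - [[0,0.3,0,0,0,0,0],[0,0.2,0,0,0,0,0],[0,0,0,0,0,0,0]]

```text
clock: 5.95
tcp_pos: [0.5143, 0.0899, 0.1231]
eef_rot: [-0.58, -0.404, 0.405, 0.58]
force: [-2.3, 2.4, 5.5]
grip_width: -0.0003
```

```bash
python3 plan.py .5135 .0898 .122 | head -3;  python3 - <<'E'
from workcell import r
import cv2
ims=[cv2.resize(r.camera("scene")[120:240,230:370],(560,480)),r.camera("wrist")]
for i,m in enumerate(ims): cv2.imwrite(f"pics/d5_{i}.png",m)
print(r.observe()['force'])
E
```

```text
t 5.95 tcp [0.5143 0.0899 0.1231] F [-2.3  2.4  5.5] w -0.0003 q [ 0.01  0.29 -0.29  0.99  0.    0.37]
M [[0.345, -0.0, -0.938], [0.938, 0.0, 0.345], [0.0, -1.0, 0.0]]
shift cm (cur axes) [-0.04  0.11  0.07] (after turn) [-0.04  0.11  0.07] turn [-0.  0.  0.]
[-2.92603063  1.91956132  4.87941705]
```

View pics/d5_0.png

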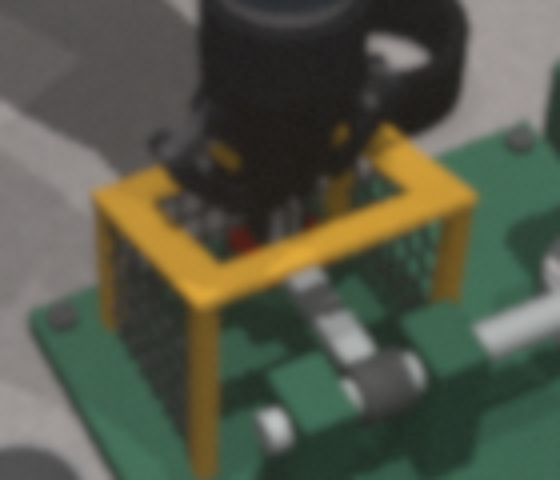

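View pics/d5_1.png

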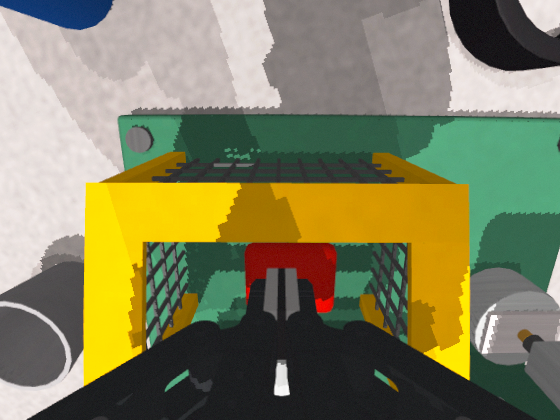

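Call:
move_arm:
  rows:
    - [[0,0.15,0,0,0,0,0],[0,0,0,0,0,0,0]]

```text
clock: 6.25
tcp_pos: [0.5144, 0.09, 0.1228]
eef_rot: [0.58, 0.405, -0.404, -0.58]
force: [-7.0, 0.8, 16.0]
grip_width: 0.0001
```

Call:
move_arm:
  rows:
    - [[0,0.15,0,0,0,0,0],[0,0,0,0,0,0,0]]

```text
clock: 6.45
tcp_pos: [0.5144, 0.09, 0.1226]
eef_rot: [0.58, 0.405, -0.404, -0.58]
force: [-10.9, 1.6, 29.6]
grip_width: -0.0002
```

Call:
move_arm:
  rows:
    - [[0,-0.1,0,0,0,0,0],[0,0,0,0,0,0,0],[0,0,0,0,0,0,0],[0,0,0,0,0,0,0],[0,0,0,0,0,0,0]]

```text
clock: 6.95
tcp_pos: [0.5144, 0.09, 0.1228]
eef_rot: [0.58, 0.405, -0.404, -0.58]
force: [-8.0, 1.3, 20.9]
grip_width: -0.0
```

```bash
python3 - <<'E'
from wr import *
o=r.observe()
ims=[cv2.resize(r.camera("scene")[120:240,230:370],(560,480)),r.camera("wrist")]
for i,m in enumerate(ims): cv2.imwrite(f"pics/d6_{i}.png",m)
w=wcam(o); q=[.5479,.0819,-.3527,.0039,-.0057]
P=pts(q); L=0.18
def padat(dz,dx,s): return world(pad+np.array([dx,0,dz])+np.array([[0,0,i*.018*s] for i,j in S]),*q[:3])
print('up',proj(padat(0,0,0),w).round(1).tolist());print('down',proj(padat(-.017,-.003,0),w).round(1).tolist())
E
```

```text
up [[338.1, 346.1], [240.0, 346.2], [236.4, 274.6], [343.1, 274.5]]
down [[333.0, 317.7], [243.6, 317.8], [240.7, 250.9], [337.0, 250.9]]
```

View pics/d6_1.png

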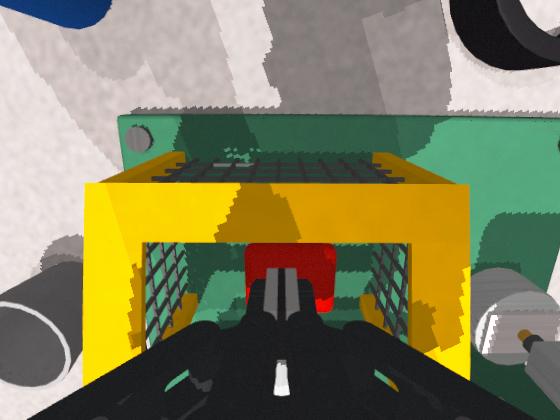

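View pics/d6_0.png

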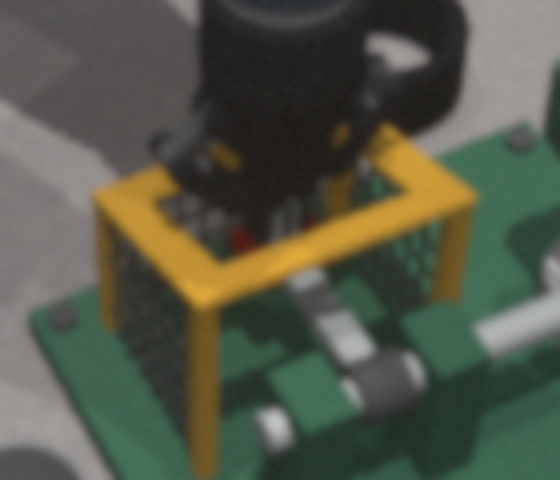

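Call:
move_arm:
  rows:
    - [[0,0,0,0,0,0,0],[0,0,0,0,0,0,0],[0,0,0,0,0,0,0],[0,0,0,0,0,0,0],[0,0,0,0,0,0,0]]

```text
clock: 7.55
tcp_pos: [0.5144, 0.09, 0.1228]
eef_rot: [0.58, 0.405, -0.404, -0.58]
force: [-8.6, 1.7, 20.5]
grip_width: 0.0
```

Call:
move_arm:
  rows:
    - [[0,0,0,0,0,0,0],[0,0,0,0,0,0,0],[0,0,0,0,0,0,0],[0,0,0,0,0,0,0],[0,0,0,0,0,0,0]]

```text
clock: 8.05
tcp_pos: [0.5144, 0.09, 0.1228]
eef_rot: [0.58, 0.405, -0.404, -0.58]
force: [-8.3, 1.3, 20.8]
grip_width: 0.0
```

Call:
move_arm:
  rows:
    - [[0,-0.2,0,0,0,0,0],[0,-0.4,0,0,0,0,0],[0,-0.5,0,0,0,0,0],[0,-0.5,0,0,0,0,0],[0,-0.5,0,0,0,0,0]]

```text
clock: 8.55
tcp_pos: [0.5146, 0.0898, 0.1426]
eef_rot: [0.58, 0.404, -0.404, -0.58]
force: [0.2, -0.5, 0.6]
grip_width: -0.0001
```

Call:
move_arm:
  rows:
    - [[0,-0.6,0,0,0,0,0],[0,-1,0,0,0,0,0],[0,-1,0,0,0,0,0],[0,-1,0,0,0,0,0],[0,-1,0,0,0,0,0]]

```text
clock: 9.05
tcp_pos: [0.5144, 0.0899, 0.1893]
eef_rot: [0.58, 0.405, -0.404, -0.58]
force: [0.2, 0.1, 0.3]
grip_width: -0.0
```

Call:
move_arm:
  rows:
    - [[0,-2,0,0,0,0,0],[0,-2,0,0,0,0,0],[0,-2,0,0,0,0,0],[0,-2,0,0,0,0,0],[0,-1,0,0,0,0,0]]

```text
clock: 9.55
tcp_pos: [0.5147, 0.0899, 0.2804]
eef_rot: [0.58, 0.405, -0.404, -0.58]
force: [0.3, 1.1, -0.0]
grip_width: -0.0001
```

Call:
move_arm:
  rows:
    - [[0,0,2,0,0,0,0],[0,0,3,0,0,0,0],[0,0,2,0,0,0,0],[0,0,0,0,0,0,0],[0,0,0,0,0,0,0]]

```text
clock: 10.05
tcp_pos: [0.4488, 0.1142, 0.2786]
eef_rot: [0.58, 0.405, -0.404, -0.58]
force: [0.7, -0.0, 0.1]
grip_width: 0.0003
```

```bash
python3 - <<'E'
from wr import *
o=r.observe();print(o['tcp_pos'],o['force'],o['clock'])
for c in ("scene","top","wrist"): cv2.imwrite(f"pics/e_{c}.png",r.camera(c))
a=np.vstack([np.hstack([cv2.imread(f"pics/{c}0.png")[90:300,90:400],cv2.imread(f"pics/e_{c}.png")[90:300,90:400]]) for c in("scene","top")])
cv2.imwrite("pics/cmp.png",a)
P=pts([.5479,.0819,-.3527,.0039,-.0057])['pad'];print(proj(P,wcam(o)).round(0).tolist())
E
```

```text
[0.44876478 0.11416008 0.2785546 ] [ 0.71414761 -0.03585703  0.09300124] 10.05
[[308.0, 296.0], [261.0, 296.0], [261.0, 261.0], [309.0, 261.0]]
```

View pics/cmp.png

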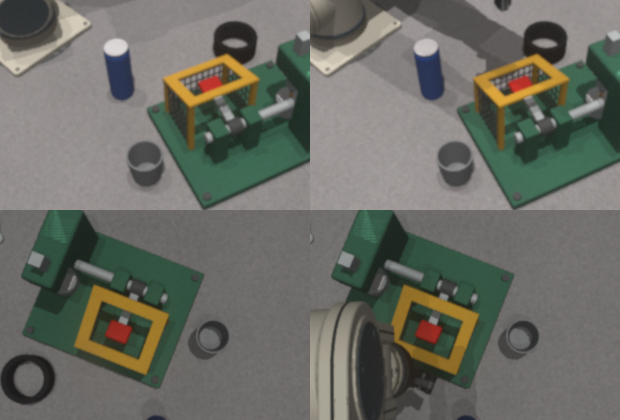

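View pics/e_wrist.png

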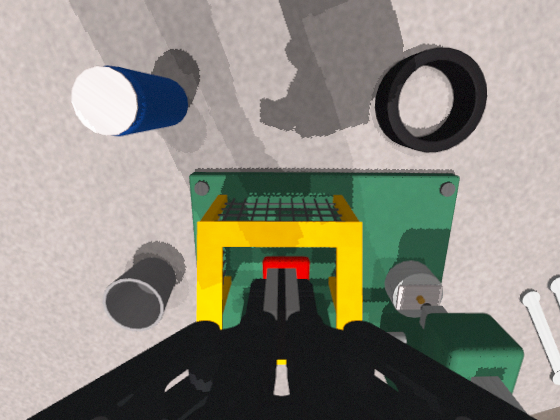

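The lever pad is back up: its wrist-image far edge is at row ~258, and 261 was predicted for the up position. The can, tape roll and cup haven't moved, and the arm is clear of everything.

```bash
python3 -c "
from workcell import r
print(r.job_done())"
```

```text
the job is handed in; nothing more can be done
None
```

The rivet is set and the job was handed in at about 10 s of the 38 s allowed.

- **Press:** I put the shut fingertips straight down through the guard window onto the red pad. At TCP height 0.1228 m (fingertips about 98 mm above the bench) it reached its stop, where the force jumped from about 5 N to 16 N. The vertical force peaked at about 30 N, then I eased it to about 21 N. The pad stayed on the stop for at least 1.6 s.
- **Withdraw:** I raised the arm out of the window and moved it about 7 cm back towards the base. The force reading fell back to noise, under about 1 N.
- **Last checks:** The pad is back at its rest height. The can, tape roll and cup look unmoved against the first scene picture. In the last top picture the arm hid the tape and the can was cut off at the edge.
- **Guard:** The pictures and the forces on the way in and out gave no sign of contact with the guard or its mesh. No sensor confirms this directly. While pressing I measured a sideways force of about 8 N towards the robot, which I take to be friction from the pad.
- **Disagreement:** The wrist picture put the pad 2–3 mm from where my position fit had it. I shifted the aim to suit, and the fingertips still landed within the pad.

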